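# Put the bench tools back into their shadow tray

### The job

Lay the spanner, the scraper and the digital caliper back in the shadow tray on the bench, each the right way round in the pocket cut to its own outline, so that all three lie flat and fully home on the pocket floor. The spanner has been left lying across the tray on top of the pockets. Do not shift or tip any of the other things standing round about.

Things in the scene. Friction and masses are not known exactly. Their poses are not given: they have to be found in the camera images.
- tray: fixed shadow tray 232 (x) x 278 (y) x 14 mm, origin under its centre, z up. Dark top, yellow floor 6 mm above the bench showing in three pockets 8 mm deep, with 2.5 mm play round each tool's outline; from -y to +y: spanner, scraper, caliper. Beside each pocket point is a finger cut-out, as deep: 40 mm along the tool, reaching 26 mm past the grip on both sides
- spanner: the loose steel spanner as a body, origin under its grip centre on its flat underside; about 0.2 kg
- scraper: the loose scraper as a body, origin under its grip centre on its flat underside; about 0.12 kg
- caliper: the loose caliper as a body, origin under its grip centre on its flat underside; about 0.16 kg
- spanner_center (a point): centre of the spanner's handle, half-way up; grip here across y. Steel spanner 170 mm long, 12 mm thick all over, flat; x along it towards the open jaw (44 mm wide, x 26 to 85 mm), z up. Handle 20 mm wide, x -55 to 26 mm; round 30 mm end at x -85 to -55. It starts lying flat across the top of the tray, 14 mm above the bench. Balances within 12 mm of here
- spanner_head (a point): point in the open jaw of the spanner, 70 mm along its x from its centre point
- scraper_center (a point): centre of the scraper's grip, half-way up; grip here across y. 160 mm long: orange handle 24 mm wide, 16 mm high (x -80 to 24 mm), black clamp 36 mm wide, 12 mm high, steel blade 60 mm wide (x 44 to 80 mm); flat underside, x towards the blade, z up. Balances within 20 mm of here. It starts on the bench left or right of the tray
- scraper_head (a point): point over the scraper's blade, 70 mm along its x from its centre point
- caliper_center (a point): centre of the digital caliper's grey slider body (66 x 34 x 16 mm), half-way up; grip here across y. Flat underside, z up; steel beam 16 mm wide, 7 mm high from x -59 to 131 mm; two steel jaws 8 mm high at x -59 to -28 mm stick out to y -45 mm. Rigid, nothing slides. Balances within 15 mm of here. It starts on the bench left or right of the tray
- caliper_head (a point): point between the caliper's jaws, at x -45 mm, y -35 mm from its centre point
- spanner_pocket (a point): the place where the spanner's centre point (point spanner_center) lies when the spanner is fully home in its own pocket; 12 mm above the bench. Its x axis is the direction in which the spanner's own x axis must then point, z is up
- scraper_pocket (a point): the place where the scraper's centre point (point scraper_center) lies when the scraper is fully home in its own pocket; 14 mm above the bench. Its x axis is the direction in which the scraper's own x axis must then point, z is up
- caliper_pocket (a point): the place where the caliper's centre point (point caliper_center) lies when the caliper is fully home in its own pocket; 14 mm above the bench. Its x axis is the direction in which the caliper's own x axis must then point, z is up
- spanner_pocket_head (a point): where point spanner_head lies when the spanner is fully home in its pocket
- scraper_pocket_head (a point): where point scraper_head lies when the scraper is fully home in its pocket
- caliper_pocket_head (a point): where point caliper_head lies when the caliper is fully home in its pocket
- beaker: bystander: white plastic beaker 69 mm across, 83 mm high, stands left behind the tray; origin under it
- wash_bottle: bystander: squeeze bottle 65 mm across, 209 mm high, right behind the tray; origin on the bench, bottle axis 20 mm from it along +y, bent spout reaching 52 mm from it along -y
- vial_left: bystander: vial 25 mm across, 56 mm high, standing left of the tray; origin under it
- vial_right: bystander: vial 25 mm across, 56 mm high, standing right of the tray; origin under it. Fixed things near: a stack of two blue vial blocks 137 mm square, 120 mm high in all, at x 0.68, y 0.39; more along the back beyond x 0.8; a marker pen and a timer (21 mm high) at the front, a tape roll and a pipette far right

How it is judged:
At the end, for the whole second after the job is handed in: Each of the three tools rests in its own pocket the right way round: its centre point within 6 mm of the pocket's point and its head point within 8 mm of the pocket's head point (height included), lying flat within 2 degrees, and at rest (distance between spanner_center and spanner_pocket below 0.006 m and distance between spanner_head and spanner_pocket_head below 0.008 m and angle between each of spanner_center, scraper_center, caliper_center's own z axis and vertical below 0.035 rad and linear speed of each of spanner, scraper, caliper below 0.01 m/s and distance between scraper_center and scraper_pocket below 0.006 m and distance between scraper_head and scraper_pocket_head below 0.008 m and distance between caliper_center and caliper_pocket below 0.006 m and distance between caliper_head and caliper_pocket_head below 0.008 m); the robot touches nothing.
It fails at once if a bystander is moved by more than 20 mm or tipped by more than 15 degrees (distance of any of beaker, wash_bottle, vial_left, vial_right from where it was at the start of the episode above 0.02 m or angle between any of beaker, wash_bottle, vial_left, vial_right's own z axis and vertical above 0.26 rad).
It also fails if it takes over 72 s, if anything falls off the work surface, if the arm or the gripper's body presses on something with over 40 N, if the wrist force passes 120 N, or if a joint passes its speed limit or range.

### The arm

A 7-joint arm with a two-finger parallel gripper is mounted at the origin on a cart in front of the work surface, level with it; the furniture and walls round the work are solid. World frame = base frame: x ahead of the robot, y to its left, z up, the work surface at z = 0. Lengths are in m, angles in rad, forces in N, time in s.
With the tool pointing down it reaches from about 0.425 to 0.95 m from the base axis. Payload 4.7 kg.
Tool frame: the origin (TCP) lies between the finger pads; the fingertips stand 25 mm ahead of it and the grasp point (between the pads) lies 6 mm ahead of it; z points along the fingers, y is the line along which they close (so a half turn about z gives the same grasp; the last joint's range is limited). The gripper opens to 85 mm and grips with 20 to 120 N. Pads are 22 mm wide; open, the fingers measure 114 mm over their backs; the gripper's body (76 mm by 85 mm) begins 54 mm behind the grasp point. The pads swing forward as they close: fully open they stand 13 mm farther back than shut.
Start: joints at [-1.242, 0.469, -0.049, 1.532, 0.024, 1.141, -0.082], TCP at [0.236, 0.632, 0.256] pointing down, gripper open.
Joint ranges: [-2.59, 2.59], [-0.33, 1.99], [-1.39, 1.29], [0.1, 2.45], [-1.04, 4.18], [0.21, 1.99], [-2.66, 2.66]. Speed limits (rad/s): [2.57, 2.57, 3.14, 3.14, 3.14, 3.14, 3.14].

### API

Orientations are given as a 3x3 rotation matrix whose columns are the frame's x, y, z axes.
In Python, from rig import * gives the robot as it stands. Calls block until the motion is done:
- movep(position, orientation): joint-space move of the TCP to a pose.
- move_l(position, attitude=None, feed=0.15, until_force=None): straight line of the TCP; attitude=None keeps the orientation; feed is the mean speed in m/s. With until_force (N) it stops when the force on the tool has changed by that much, and returns True; else False.
- move_joints(angles): joint-space move.
- command_gripper(opening, newtons=None): finger opening in m; newtons is the grip in N (None keeps the last); returns when the fingers have stopped.
- sleep(seconds).
- inverse_kinematics(position, orientation): joint angles nearest the present ones, or None.
- sense(): the state.
- camera(name): name is "scene" or "top" or "wrist"; returns (picture, depth): 384x512x3 uint8, red, green, blue; 384x512 float32, m along the optical axis (not along the pixel's ray), 0 where there is no reading.
- camera_params(name): a dict with "K" (3x3 intrinsics, pixels), "position" and "rotation" of the camera in the world; the wrist camera has in their place "tool_from_camera" (4x4, takes a point from camera to tool coordinates, whose origin is the TCP and whose axes are the flange's). Camera axes: x right, y down, z forward; pixel columns grow to the right and rows downward; lengths in m; the calibration is good to about 2 mm. A picture is of the moment at which its call begins: read the wrist's pose just before it. camera_params takes no time and is no camera call.
A pose or a line that the arm cannot do raises Unreachable and nothing moves.
- finish_job(): hands the job in; it is judged then, once.
The state is a dict: "time_s": time; "joint_pos": joint angles; "qd": joint speeds; "joint_efforts": joint torques, N m; "position": TCP position; "tcp_rot": TCP orientation; "wrist_force": force on the tool from outside, world axes, zero at the start; "ft_torque": the same for the moment, N m; "finger_gap": finger opening in m; "gripper_force": force on a finger pad.
Only numpy, scipy, OpenCV 4.12 (cv2) and the standard library are available. Lean on these libraries where they do the work, as an engineer would, in place of code of your own. Each camera call takes 0.05 s, during which the arm holds its last target. There are 200 camera calls.

## Working session

There is one attempt and no reset: what is moved stays moved. The work goes in short steps, each a Python script; the robot and the scene stay as the last script left them, time stands still between calls to the robot, and variables do not carry over. Pictures are saved under pics/ and viewed, at most 10 in all, crops included, and the job is handed in when it is done.

```bash
mkdir -p pics; ls
python3 - <<'E'
from rig import *
import numpy as np, cv2
for n in("top","scene"):
    im,d=camera(n);p=camera_params(n);np.savez(n+"0.npz",im=im,d=d,K=p["K"],t=p["position"],R=p["rotation"])
    cv2.imwrite(f"pics/{n}0.png",cv2.resize(im[:,:,::-1],(800,600),interpolation=cv2.INTER_CUBIC))
    print(n,p)
print(sense())
E
```

```text
pics
top {'K': array([[468.01956319,   0.        , 255.11984087],
       [  0.        , 468.01956319, 189.81982403],
       [  0.        ,   0.        ,   1.        ]]), 'position': array([4.54750469e-01, 8.94213631e-04, 1.64519759e+00]), 'rotation': array([[ 0.01741132, -0.99793663,  0.06180067],
       [-0.99982678, -0.01778422, -0.0054889 ],
       [ 0.00657665, -0.0616944 , -0.99807342]])}
scene {'K': array([[447.39094267,   0.        , 256.65914268],
       [  0.        , 447.39094267, 188.69615679],
       [  0.        ,   0.        ,   1.        ]]), 'position': array([-0.30339734, -0.48469748,  0.92570673]), 'rotation': array([[ 0.49260811, -0.57843418,  0.65019316],
       [-0.87024475, -0.33031006,  0.36547139],
       [ 0.0033642 , -0.74586135, -0.66609273]])}
{'time_s': 0.1, 'joint_pos': array([-1.24191238,  0.46937375, -0.04860205,  1.53358505,  0.02410502,
        1.14103868, -0.08226652]), 'qd': array([-0.00042023, -0.00098016,  0.00049186, -0.00245272,  0.00025531,
       -0.00092132,  0.00084534]), 'joint_efforts': array([ 1.86089186e-03, -5.11511528e+01, -4.61195328e-02, -2.38389301e+01,
        1.09011898e-02,  4.43545694e-03, -7.58677345e-06]), 'position': array([0.23619451, 0.63179622, 0.25535315]), 'tcp_rot': array([[-9.36700118e-01,  3.50132204e-01, -5.73852027e-04],
       [ 3.50132668e-01,  9.36698530e-01, -1.72608973e-03],
       [-6.68332529e-05, -1.81775280e-03, -9.99998346e-01]]), 'wrist_force': array([-0.22956594, -0.06349137,  0.54235321]), 'ft_torque': array([ 0.00794162, -0.03582996,  0.06524199]), 'gripper_force': 0.0, 'finger_gap': 0.08530922378277071}
```

View pics/top0.png

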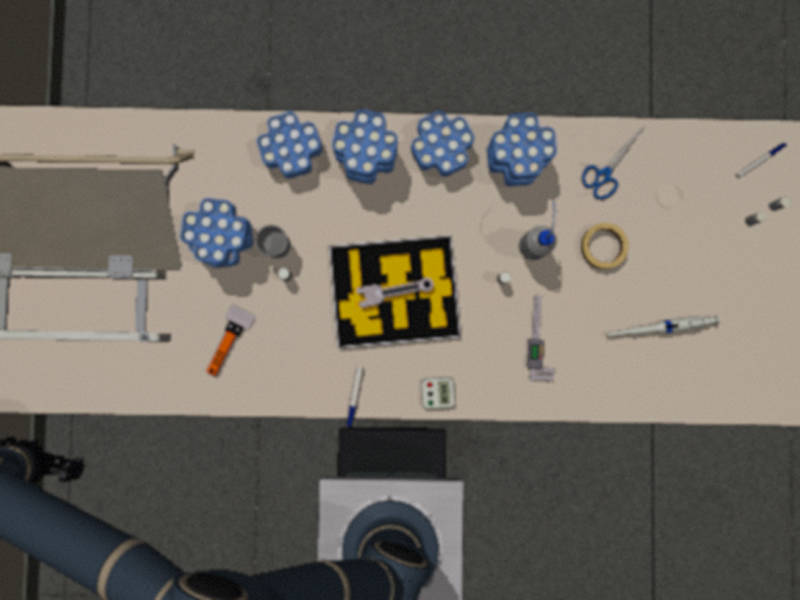

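View pics/scene0.png

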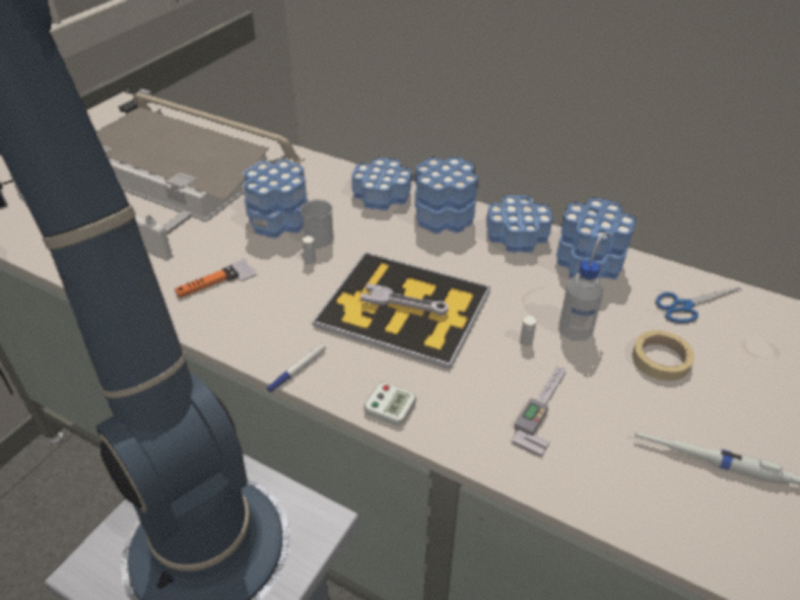

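Top view (800x600): tray centred near (395,292); spanner lies across it with its jaw at (370,296) and ring end at (427,286). The scraper is at left, handle (213,372) to blade (240,318). The caliper is at right, slider (536,352), beam end (537,297), jaws at (542,375) pointing image-right. Next come coarse positions, then wrist views.

```bash
cat > h.py <<'E'
import numpy as np, cv2
def ray(px,K,R,t,z):
    px=np.atleast_2d(px).astype(float); d=np.c_[px,np.ones(len(px))]@np.linalg.inv(K).T@R.T
    return t+d*((z-t[2])/d[:,2])[:,None]
def down(a):  # tool pointing down, tool y axis (closing line) at world angle a
    y=np.array([np.cos(a),np.sin(a),0]); z=np.array([0,0,-1.]); return np.c_[np.cross(y,z),y,z]
def wrist(name):
    from rig import camera,camera_params,sense
    s=sense(); im,d=camera("wrist"); p=camera_params("wrist"); T=p["tool_from_camera"]
    R=s["tcp_rot"]@T[:3,:3]; t=s["position"]+s["tcp_rot"]@T[:3,3]
    np.savez(name+".npz",im=im,d=d,K=p["K"],t=t,R=R)
    return im,d,p["K"],R,t
E
python3 - <<'E'
from h import *
from rig import *
f=np.load("top0.npz");s=.64
for n,px,z in [("tray corners",[(331,246),(450,237),(460,338),(340,347)],.014),("spanner",[(370,296),(427,286)],.026),("scraper",[(213,372),(240,318)],.01),("caliper",[(536,352),(537,297),(542,375)],.01),("vl,vr tops",[(284,272),(504,277)],.056),("beaker/bottle",[(272,238)],.083),("bottle",[(544,238)],.209)]:
    print(n,ray(np.array(px)*s,f["K"],f["R"],f["t"],z)[:,:2].round(3).tolist())
print(camera_params("wrist"))
for p in [(.48,.0,.38),(.5,-.02,.4),(.48,.33,.3),(.46,-.33,.3),(.55,0,.45)]:
    for a in (np.pi/2,-np.pi/2,0,np.pi): 
        q=inverse_kinematics(np.array(p),down(a)); print(p,round(a,2),None if q is None else np.round(q,2))
E
```

```text
tray corners [[0.667, 0.146], [0.692, -0.121], [0.466, -0.146], [0.441, 0.12]]
spanner [[0.555, 0.055], [0.58, -0.071]]
scraper [[0.381, 0.401], [0.502, 0.345]]
caliper [[0.438, -0.317], [0.561, -0.318], [0.387, -0.331]]
vl,vr tops [[0.602, 0.243], [0.6, -0.237]]
beaker/bottle [[0.673, 0.267]]
bottle [[0.665, -0.293]]
{'K': array([[333.09319282,   0.        , 255.08140449],
       [  0.        , 333.09319282, 192.08149296],
       [  0.        ,   0.        ,   1.        ]]), 'tool_from_camera': array([[-6.17870659e-04, -9.52587400e-01, -3.04264464e-01,
         7.86326896e-02],
       [ 9.99999807e-01, -5.67223351e-04, -2.54846465e-04,
        -8.49708077e-04],
       [ 7.01776229e-05, -3.04264563e-01,  9.52587566e-01,
        -1.17882055e-01],
       [ 0.00000000e+00,  0.00000000e+00,  0.00000000e+00,
         1.00000000e+00]])}
(0.48, 0.0, 0.38) 1.57 [-0.57  0.04  0.5   1.82 -0.02  1.29  1.51]
(0.48, 0.0, 0.38) -1.57 [-0.82  0.03  0.76  1.83 -0.02  1.29 -1.62]
(0.48, 0.0, 0.38) 0 [-0.67  0.04  0.61  1.83 -0.02  1.29 -0.05]
(0.48, 0.0, 0.38) 3.14 None
(0.5, -0.02, 0.4) 1.57 [-0.56 
[... 251 characters left out ...]
 1.15  0.89]
(0.48, 0.33, 0.3) -1.57 [-1.15  0.31  0.61  1.73 -0.19  1.16 -2.06]
(0.48, 0.33, 0.3) 0 [-0.92  0.28  0.31  1.72 -0.09  1.15 -0.58]
(0.48, 0.33, 0.3) 3.14 [-0.45  0.3  -0.29  1.69  0.09  1.16  2.38]
(0.46, -0.33, 0.3) 1.57 [-0.2   0.36  0.98  1.78 -0.32  1.17  2.45]
(0.46, -0.33, 0.3) -1.57 [-0.27  0.41  1.11  1.78 -0.39  1.2  -0.62]
(0.46, -0.33, 0.3) 0 [-0.34  0.48  1.25  1.79 -0.49  1.23  1.05]
(0.46, -0.33, 0.3) 3.14 [-0.28  0.41  1.12  1.78 -0.4   1.2  -2.18]
(0.55, 0, 0.45) 1.57 [-0.51  0.15  0.51  1.56 -0.08  1.45  1.58]
(0.55, 0, 0.45) -1.57 [-0.77  0.18  0.83  1.57 -0.13  1.45 -1.5 ]
(0.55, 0, 0.45) 0 [-0.62  0.16  0.65  1.56 -0.1   1.45  0.03]
(0.55, 0, 0.45) 3.14 None
```

Run:
```python
from h import *
from rig import *
phi=np.arctan2(.36,.43)
movep(np.array([.43,.36,.30]),down(np.pi/2+phi))
q=np.array(sense()["joint_pos"]);print(q.round(3))
out=[]
for n,dq in(("w_scr",0),("w_tray",phi),("w_cal",phi+.65)):
    g=q.copy();g[0]+=dq
    if dq: move_joints(g)
    sleep(.15)
    im,d,K,R,t=wrist(n); s=sense(); print(n,s["time_s"],s["position"],s["qd"].max())
    cv2.imwrite(f"pics/{n}.png",cv2.resize(im[:,:,::-1],(800,600),interpolation=cv2.INTER_CUBIC))
```

```text
[-0.649  0.253 -0.153  1.747  0.041  1.145  1.455]
w_scr 1.675 [0.42943287 0.36086195 0.29978626] 0.00448740859631723
w_tray 3.3 [0.56088538 0.00248782 0.29988317] 0.004860432439093945
w_cal 4.8417 [ 0.44807294 -0.3373532   0.29988246] 0.0045588964030762
```

View pics/w_tray.png

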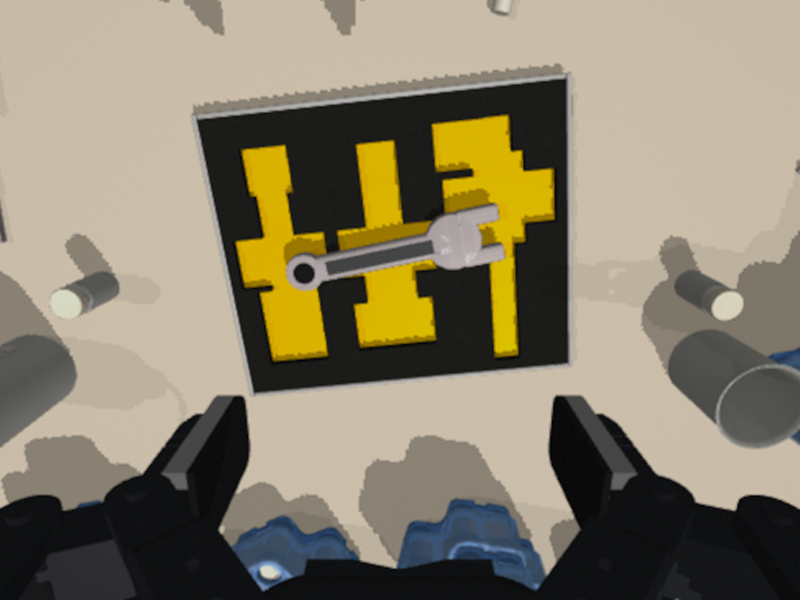

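View pics/w_scr.png

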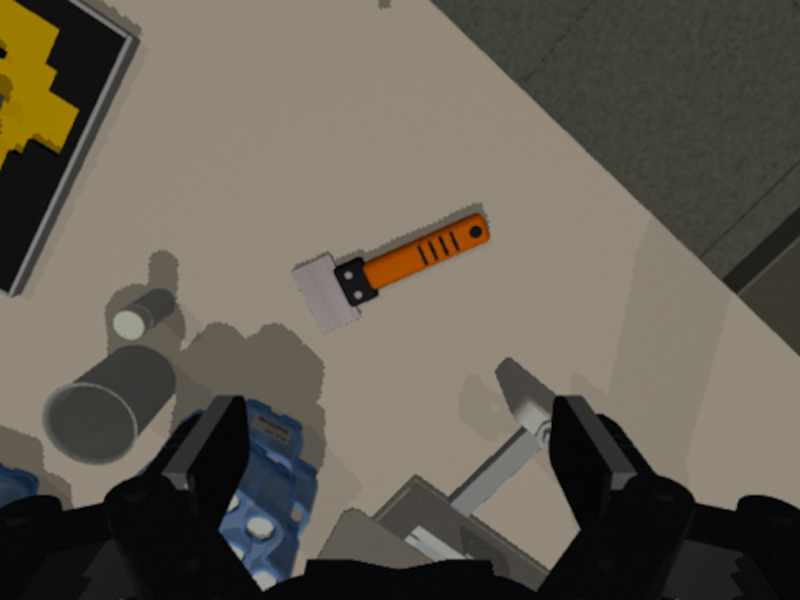

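View pics/w_cal.png

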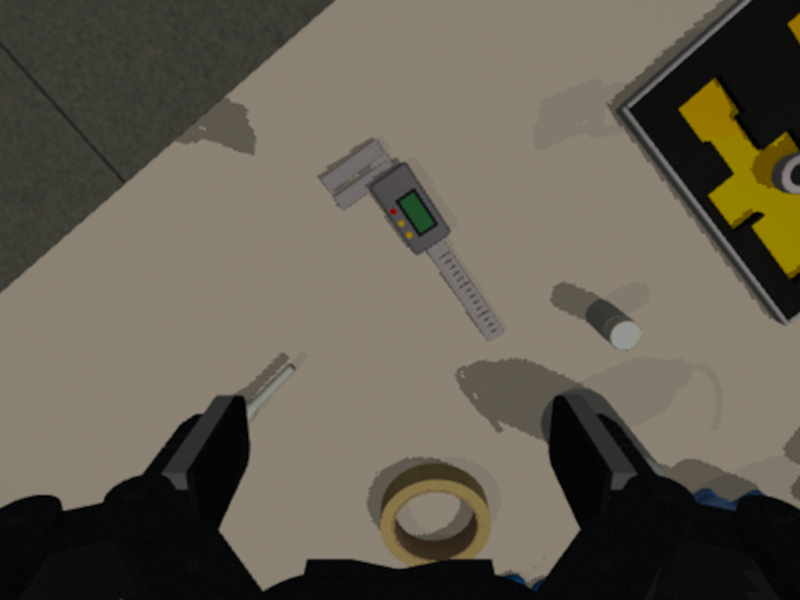

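Tray view: the pockets from left (-y) are spanner, scraper and caliper. The spanner's jaw, the scraper's blade and the caliper's beam all lie towards image-bottom, so every pocket x axis runs along the tray's +x. The spanner lies with its ring at (303,270) and jaw tips at (500,230). Scraper view: blade (327,293), handle end (476,230). Caliper view: slider (410,208), beam end (492,330), jaws (350,172). Next I'll fit outline models to these images.

```bash
cat > fit.py <<'E'
from h import *
from scipy.optimize import minimize
S=4
def proj(P,f):
    c=(P-f["t"])@f["R"]; p=c[:,:2]/c[:,2:]*[f["K"][0,0],f["K"][1,1]]+f["K"][:2,2]; return p
def fill(polys,f):
    m=np.zeros((384*S,512*S),np.uint8)
    for p in polys: cv2.fillPoly(m,[np.round((proj(p,f)+.5)*S*16-8).astype(np.int32)],255,shift=4)
    return m
def rect(b,pose,z,g=0):
    x,y,a=pose; c,s=np.cos(a),np.sin(a); x0,x1,y0,y1=b[:4]
    q=np.array([(x0-g,y0-g),(x1+g,y0-g),(x1+g,y1+g),(x0-g,y1+g)]); 
    return np.c_[x+c*q[:,0]-s*q[:,1],y+s*q[:,0]+c*q[:,1],np.full(4,z)]
def ds(m): return cv2.resize(m,(512,384),interpolation=cv2.INTER_AREA)/255.
mm=lambda L:[tuple(v/1000 for v in b) for b in L]
SP=mm([(-85,-55,-15,15,12),(-55,26,-10,10,12),(26,85,-22,22,12)])
SC=mm([(-80,24,-12,12,16),(24,44,-18,18,12),(44,80,-30,30,4)])
CA=mm([(-33,33,-17,17,16),(-59,131,-8,8,7),(-59,-28,-45,8,8)])
CUT={0:.036,1:.038,2:.043}
def pocket(tool,k,pose,f):
    B=[(b,.0025) for b in tool]+[((-.02,.02,-CUT[k],CUT[k]),0)]
    a,b=[fill([rect(x,pose,z,g) for x,g in B],f) for z in(.014,.006)]
    return ds(a&b)
def body(tool,pose,f,z0=0):
    H=[]
    for b in tool:
        P=np.r_[rect(b,pose,z0),rect(b,pose,z0+b[4])]; i=cv2.convexHull(proj(P,f).astype(np.float32),returnPoints=False).ravel()
        H.append(P[i])
    return ds(fill(H,f))
def fit(render,mask,valid,p0,step=(.008,.008,.1)):
    cost=lambda p:(np.abs(render(p)-mask)*valid).sum()
    p=np.array(p0,float)
    for sc in(1,.3): p=minimize(cost,p,method="Nelder-Mead",options=dict(initial_simplex=np.vstack([p]+[p+sc*np.eye(3)[i]*step[i] for i in range(3)]),maxiter=150,xatol=1e-4,fatol=.3)).x
    return p,cost(p),(mask*valid).sum()
def load(n): return dict(np.load(n+".npz"))
def height(f):
    u,v=np.meshgrid(np.arange(512),np.arange(384)); d=f["d"]; K=f["K"]
    c=np.stack([(u-K[0,2])/K[0,0]*d,(v-K[1,2])/K[1,1]*d,d],-1); return (c@f["R"].T+f["t"])
def yellow(f):
    h=cv2.cvtColor(f["im"],cv2.COLOR_RGB2HSV); return (cv2.inRange(h,(15,130,60),(35,255,255))>0).astype(float)
E
cat > m1.py <<'E'
from fit import *
f=load("w_tray"); W=height(f); Y=yellow(f)
tr=((W[...,2]>.02)&(W[...,2]<.04)&(abs(W[...,0]-.567)<.12)&(abs(W[...,1])<.12)).astype(np.uint8)
n,l,st,_=cv2.connectedComponentsWithStats(tr); tr=(l==1+st[1:,4].argmax())
pts=np.argwhere(tr)[:,::-1]; P=ray(pts,f["K"],f["R"],f["t"],.026)[:,:2].astype(np.float32)
print("spanner px",tr.sum(),"medz",np.median(W[tr][:,2]),"rect",cv2.minAreaRect(P*1000))
print("bench z",np.median(W[280:300,200:300,2][W[280:300,200:300,2]<.01]) if 0 else np.nanmedian(W[60:75,30:100,2]))
valid=1-cv2.dilate(tr.astype(np.uint8),np.ones((9,9))).astype(float)
c0=np.array([.567,0]); a0=.09; u=np.array([np.cos(a0),np.sin(a0)]); v=np.array([-u[1],u[0]])
for k,(T,off) in enumerate([(SP,-.09),(SC,0),(CA,.08)]):
    p0=np.r_[c0+v*off,a0]
    near=np.zeros((384,512)); pc=proj(rect((-.14,.14,-.048,.048),p0,.014),f); cv2.fillPoly(near,[pc.astype(np.int32)],1.)
    if k==2: pc=proj(rect((-.14,.14,-.06,.05),p0,.014),f); cv2.fillPoly(near,[pc.astype(np.int32)],1.)
    x=fit(lambda p:pocket(T,k,p,f),Y*near,valid,p0); print("pocket",k,x[0].round(4),x[1:])
    p=x[0]; q=c0-p[:2]
for n,T,p0 in [("w_scr",SC,(.44,.373,-.43)),("w_cal",CA,(.445,-.318,0.))]:
    f=load(n); W=height(f)
    M=((W[...,2]>.003)&(W[...,2]<.03)&(np.hypot(W[...,0]-p0[0],W[...,1]-p0[1])<.16)).astype(np.uint8)
    nn,l,st,_=cv2.connectedComponentsWithStats(M); print(st[1:,4]); M=(l==1+st[1:,4].argmax()).astype(float)
    x=fit(lambda p:body(T,p,f),M,np.ones_like(M),p0); print(n,x[0].round(4),x[1:], "hts",np.percentile(W[M>0][:,2],[5,30,50,95]).round(4))
    d=f["im"].copy(); e=cv2.Canny((body(T,x[0],f)*255).astype(np.uint8),100,200); d[e>0]=(0,255,0); cv2.imwrite(n+"_dbg.png",d[:,:,::-1])
E
time python3 m1.py
```

```text
spanner px 3071 medz 0.026495149808101526 rect ((570.926513671875, -2.0459060668945312), (44.47220993041992, 169.04052734375), 13.030062675476074)
bench z 0.0005278436183208668
pocket 0 [ 0.5782 -0.0911  0.1083] (np.float64(239.54901960784315), np.float64(4181.0))
pocket 1 [ 0.5695 -0.0073  0.1038] (np.float64(706.1607843137256), np.float64(4241.0))
pocket 2 [0.5298 0.0801 0.1066] (np.float64(382.4901960784313), np.float64(4909.0))
[   1    1    1    1    1    1    1    1    1    1    1    1    1    1
    1    1 3267    1    1    1    1    1    1    1    1    1    1    1
    1    1    1    1    1    1    1    1  211    1    1    1]
w_scr [ 0.4494  0.3727 -0.4478] (np.float64(269.8745098039215), np.float64(3267.0)) hts [0.0037 0.0054 0.0128 0.0174]
[   1    1    1    1    1    1    1    1    1    1    1    1    1    1
    1 3396    1    1    1    1    1    1    1    1    1    1    1    1
    1    1    1    1    1    1    1    1    1    1    1    1]
w_cal [ 0.4356 -0.3168 -0.0518] (np.float64(246.0117647058823), np.float64(3396.0)) hts [0.0065 0.0079 0.0092 0.0177]
real	0m2.215s
user	0m2.624s
sys	0m1.111s
```

```bash
cat > m2.py <<'E'
from fit import *
def tray(n,ks=(0,1,2),z0=.014,span=True):
    f=load(n); W=height(f); Y=yellow(f); valid=np.ones((384,512))
    if span:
        tr=((W[...,2]>.02)&(W[...,2]<.04)&(abs(W[...,0]-.567)<.12)&(abs(W[...,1])<.12)).astype(np.uint8)
        m,l,st,_=cv2.connectedComponentsWithStats(tr); tr=(l==1+st[1:,4].argmax())
        P=ray(np.argwhere(tr)[:,::-1],f["K"],f["R"],f["t"],.026)[:,:2].astype(np.float32)
        print("spanner",cv2.minAreaRect(P*1000))
        h=cv2.cvtColor(f["im"],cv2.COLOR_RGB2HSV)
        valid=1-cv2.dilate(tr.astype(np.uint8),np.ones((9,9))).astype(float)
        # shadowed pixels (dim yellow) are unreliable at edges: keep only clear yellow/black
    g=[(.578,-.091,.106),(.5695,-.007,.106),(.5298,.0801,.106)]; R=[]
    for k in ks:
        T=(SP,SC,CA)[k]; p0=g[k]; reg=np.zeros((384,512))
        for b in [(-.09,.09,-.043,.043),(-.088,.088,-.042,.042),(-.066,.138,-.051,.046)][k:k+1]:
            cv2.fillPoly(reg,[proj(rect(b,p0,.01),f).astype(np.int32)],1.)
        x=fit(lambda p:pocket(T,k,p,f),Y,valid*reg,p0,(.004,.004,.03)); print(n,"pocket",k,x[0].round(4),np.round(x[1:],0)); R.append(x[0])
    return R
if __name__=="__main__":
    for n in("w_tray","w_tray2"): tray(n)
E
python3 - <<'E'
from h import *
from rig import *
q=np.array(sense()["joint_pos"]); q[0]-=.65; q[6]-=np.pi
move_joints(q); sleep(.15); im,*_=wrist("w_tray2"); s=sense(); print(s["time_s"],s["position"],s["joint_pos"].round(3))
E
python3 m2.py
python3 - <<'E'
import numpy as np,cv2
a=[np.load(f"w_tray2.npz")["im"][:,:,::-1][:280]]
b=np.hstack([cv2.imread(f"{n}_dbg.png")[80:250,150:400] for n in("w_scr","w_cal")])
cv2.imwrite("pics/dbg1.png",np.vstack([cv2.resize(b,(750,255)),cv2.resize(a[0],(750,340))]))
E
```

```text
7.6917 [0.56084869 0.00235078 0.29986518] [ 0.047  0.253 -0.153  1.747  0.041  1.145 -1.686]
spanner ((570.926513671875, -2.0459060668945312), (44.47220993041992, 169.04052734375), 13.030062675476074)
w_tray pocket 0 [ 0.5784 -0.0908  0.104 ] [ 210. 4154.]
w_tray pocket 1 [ 0.5696 -0.0072  0.1039] [ 174. 3708.]
w_tray pocket 2 [0.5298 0.0801 0.1066] [ 185. 4712.]
spanner ((569.6976318359375, -3.058563232421875), (44.34307861328125, 168.75418090820312), 11.72763729095459)
w_tray2 pocket 0 [ 0.5787 -0.0905  0.1075] [ 186. 4644.]
w_tray2 pocket 1 [ 0.5696 -0.0072  0.1075] [ 169. 4165.]
w_tray2 pocket 2 [0.5299 0.0802 0.1049] [ 165. 4046.]
```

View pics/dbg1.png

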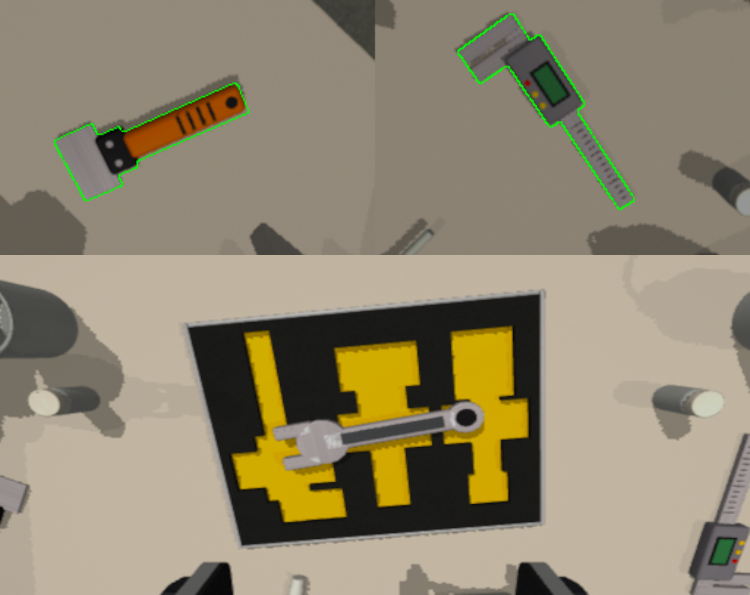

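Both views agree to within 0.5 mm and the overlays match. I'll do the spanner now.

```bash
cat > ops.py <<'E'
from h import *
from rig import *
POCK=[(.5786,-.0907,.106),(.5696,-.0072,.106),(.5298,.0801,.106)]
def say(m): s=sense(); print(m,round(s["time_s"],2),s["position"].round(4),"gap",round(s["finger_gap"],4),"F",s["wrist_force"].round(1),"q",s["joint_pos"].round(2)); return s
def grasp(x,y,a,z,gap,N=60,hz=.12):
    command_gripper(gap,N); movep(np.array([x,y,hz]),down(a)); move_l(np.array([x,y,z+.03]),feed=.2)
    hit=move_l(np.array([x,y,z]),feed=.08,until_force=8); say("down hit=%s"%hit)
    command_gripper(0,N); say("gripped"); move_l(np.array([x,y,hz]),feed=.2); return say("lifted")
def place(x,y,a,zt,rel,hz=.12):
    """zt: TCP height with the tool fully home"""
    movep(np.array([x,y,hz]),down(a)); move_l(np.array([x,y,zt+.014]),feed=.2); sleep(.1)
    for dx,dy in [(0,0),(1,0),(-1,0),(0,1),(0,-1),(2,0),(-2,0),(1,1.5),(-1,-1.5),(1,-1.5),(-1,1.5)]:
        c,s=np.cos(a),np.sin(a); px,py=x+.0012*(dx*s+dy*c),y+.0012*(-dx*c+dy*s)
        if (dx,dy)!=(0,0): move_l(np.array([px,py,zt+.012]),feed=.1); sleep(.1)
        hit=move_l(np.array([px,py,zt-.001]),feed=.04,until_force=10); s=say(f"try {dx},{dy} hit={hit}")
        if s["position"][2]<zt+.003: break
    else: return False
    command_gripper(rel); move_l(np.array([px,py,zt+.07]),feed=.15); say("released"); return True
E
python3 - <<'E'
from ops import *
import rig
s=grasp(.5703,-.0026,1.787-np.pi/2,.041,.045)
if s["finger_gap"]>.015:
    x,y,a=POCK[0]; print(place(x,y,a-np.pi/2,.033,.032))
E
```

```text
down hit=False 10.51 [ 0.5701 -0.0025  0.0406] gap 0.0451 F [ 0.1 -0.3 -0.1] q [ 0.2   0.6  -0.36  1.94  0.33  0.66 -0.15]
gripped 10.86 [ 0.5708 -0.0025  0.0417] gap 0.0179 F [-1.  -0.2  2.9] q [ 0.2   0.6  -0.36  1.94  0.33  0.66 -0.15]
lifted 11.4 [ 0.5694 -0.003   0.1192] gap 0.0177 F [-0.8 -0.  -3.2] q [ 0.25  0.49 -0.41  1.9   0.26  0.81 -0.09]
try 0,0 hit=True 13.57 [ 0.579  -0.0907  0.0337] gap 0.0176 F [-0.4  0.1  3.9] q [ 0.08  0.6   0.01  1.92 -0.01  0.62 -1.37]
released 14.48 [ 0.5781 -0.0906  0.1026] gap 0.032 F [ 0.2 -0.1 -0.6] q [ 0.07  0.5   0.01  1.89 -0.01  0.75 -1.37]
True
```

Run:
```python
from ops import *
s=grasp(.4356,-.3168,-.0518-np.pi/2,.0285,.06)
if s["finger_gap"]>.025:
    movep(np.array([.41,-.20,.12]),down(-1.55))
    x,y,a=POCK[2]; print(place(x,y,a-np.pi/2,.0345,.046))
```

```text
down hit=False 16.89 [ 0.4356 -0.3169  0.0284] gap 0.0599 F [-0.2  0.4  0.1] q [ 0.5   0.56  0.06  2.04 -0.07  0.55 -1.01]
gripped 17.25 [ 0.436  -0.3172  0.0293] gap 0.0323 F [-1.  -0.1  5.2] q [ 0.5   0.56  0.06  2.04 -0.07  0.55 -1.01]
lifted 17.86 [ 0.4349 -0.3162  0.1192] gap 0.0328 F [-0.4 -0.6 -2.1] q [ 0.48  0.41  0.08  1.99 -0.05  0.74 -1.03]
try 0,0 hit=True 20.57 [0.5303 0.0802 0.0353] gap 0.0325 F [-0.5 -0.1  5.2] q [-0.19  0.54 -0.05  2.04  0.05  0.56 -1.74]
released 21.47 [0.5294 0.08   0.1041] gap 0.0461 F [-0.1  0.3 -0.3] q [-0.18  0.43 -0.06  2.    0.04  0.71 -1.73]
True
```

Run:
```python
from ops import *
s=grasp(.4494,.3727,-.4478+np.pi/2,.0295,.05)
if s["finger_gap"]>.018:
    x,y,a=POCK[1]; print(place(x,y,a+np.pi/2,.0355,.036))
    q=np.array([.047,.253,-.153,1.747,.041,1.145,1.455]); q[0]=.047; move_joints(q); sleep(.15)
    im,*_=wrist("w_end"); cv2.imwrite("pics/end.png",cv2.resize(im[:,:,::-1],(800,600))); say("view")
```

```text
down hit=False 24.13 [0.4492 0.3727 0.0291] gap 0.05 F [-0.2  0.5 -0.3] q [-0.3   0.7  -0.63  1.9   0.6   0.74 -0.16]
gripped 24.49 [0.4496 0.3732 0.0302] gap 0.0221 F [-0.7  0.1  2.9] q [-0.3   0.7  -0.63  1.9   0.6   0.74 -0.16]
lifted 25.09 [0.4491 0.3717 0.1191] gap 0.0224 F [-1.4  0.2 -1.2] q [-0.23  0.58 -0.72  1.85  0.49  0.89 -0.07]
try 0,0 hit=True 27.55 [ 0.57   -0.0074  0.0362] gap 0.0221 F [-0.4 -0.2  4.4] q [ 0.48  0.71 -0.75  1.93  0.69  0.78  1.02]
released 28.46 [ 0.5692 -0.0076  0.1051] gap 0.036 F [-0.3 -0.7 -1. ] q [ 0.55  0.62 -0.83  1.89  0.59  0.89  1.1 ]
True
view 29.46 [0.5602 0.0016 0.2974] gap 0.036 F [ 0.1  0.4 -0. ] q [ 0.05  0.26 -0.15  1.75  0.04  1.14  1.45]
```

View pics/end.png

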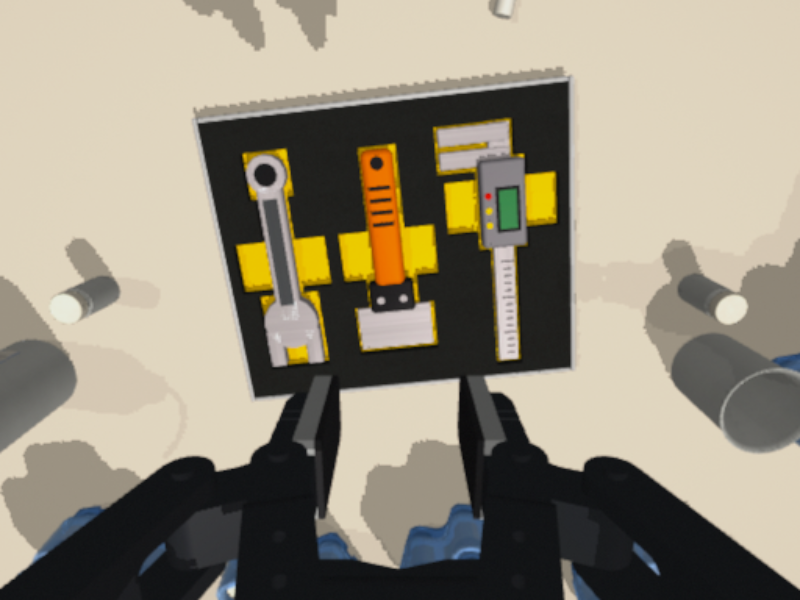

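Run:
```python
from fit import *
from ops import POCK
f=load("w_end"); W=height(f)
for n,T,p in zip("sp sc ca".split(),(SP,SC,CA),POCK):
    for b in T:
        c=[rect((x,x,y,y),p,b[4]+.006)[0] for x in np.linspace(b[0]+.006,b[1]-.006,3) for y in (b[2]*.6,0,b[3]*.6)]
        px=proj(np.array(c),f).round().astype(int)
        print(n,"want",b[4]+.006,[round(float(np.median(W[v-1:v+2,u-1:u+2,2])),4) for u,v in px])
```

```text
sp want 0.018000000000000002 [0.0184, 0.0182, 0.0179, 0.0193, 0.0193, 0.0181, 0.018, 0.0181, 0.0182]
sp want 0.018000000000000002 [0.0188, 0.0185, 0.0189, 0.0187, 0.0193, 0.0191, 0.0186, 0.0194, 0.0184]
sp want 0.018000000000000002 [0.018, 0.0188, 0.0179, 0.019, 0.0185, 0.0185, 0.0182, 0.0067, 0.0183]
sc want 0.022 [0.0222, 0.023, 0.0223, 0.0224, 0.0226, 0.0217, 0.0225, 0.0219, 0.022]
sc want 0.018000000000000002 [0.0186, 0.0184, 0.0181, 0.0188, 0.0185, 0.0189, 0.0192, 0.0186, 0.0185]
sc want 0.01 [0.0102, 0.0108, 0.0104, 0.0102, 0.0096, 0.011, 0.0103, 0.0106, 0.0104]
ca want 0.022 [0.0227, 0.0223, 0.0228, 0.0218, 0.0233, 0.0228, 0.0221, 0.0224, 0.0222]
ca want 0.013000000000000001 [0.0143, 0.0148, 0.0141, 0.0132, 0.013, 0.0133, 0.0136, 0.0141, 0.014]
ca want 0.014 [0.0141, 0.0148, 0.0141, 0.0068, 0.0133, 0.014, 0.0143, 0.0138, 0.0145]
```

The picture shows all three tools inside their outlines: spanner (280,260), scraper (385,250) and caliper (500,240). Their heights match fully home, and the bystanders have not moved. Handing in.

```bash
python3 -c "
from rig import *
print(finish_job())"
```

```text
the job is handed in; nothing more can be done
None
```

The spanner, scraper and caliper lie flat and fully home in their own pockets, the right way round, nothing around the tray was disturbed, and I handed the job in at about 30 s; no verdict came back.

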